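# Take the glaze pail off its hook and put it on the scale

### The job

Lift the small hoop-handled metal pail up and off the rack hook it hangs on, and set it down (do not drop it) upright in the middle of the scale's platform, ready for weighing out glaze, then let go. Leave the flat paddle hanging on its own hook and do not shift the jar, the cup or the brush that stand or lie nearby.

Things in the scene. Friction and masses are not known exactly. Their poses are not given: they have to be found in the camera images.
- pail: Open metal pail, 0.2 kg, 80 mm tall, diameter 60 mm at base, 80 mm at rim. Rigid hoop handle of 8 mm bar in its y-z plane: legs vertical at y = -22 and +22 mm (52 mm over outsides) from z = 98 to 130 mm, flat top at z = 144 mm (bar centre), spreading to the rim below. Origin: centre of underside, z up. Hangs by the hoop on one rack hook, x along the hook bar, underside 79 mm above table.
- pail_hoop (a point): Middle of the flat top of the pail's hoop (bar centre), 144 mm above the pail's underside.
- rack: Fixed wooden stand, left or right on the table: base board 180 x 280 x 18 mm, two posts 235 mm high standing 105 mm behind (+x of) the hook saddles, joined by a cross bar. From each post an 8 mm steel hook runs in the rack's -x direction, at y = +80 and -80 mm. Origin: on the table, below the middle between the two saddles.
- hook_a (a point): Saddle (lowest part, bar centre, 215 mm above the table) of the hook at the rack's y = +80 mm. Flat over 16 mm; in front (-x) the bar turns up to a tip 28 mm in front of the saddle, its top 18 mm above the saddle's bar centre; behind, the bar rises 8 mm and runs level to the post.
- hook_b (a point): The same point of the like hook at the rack's y = -80 mm.
- scale: Platform scale, fixed: dark green housing 170 x 150 x 52 mm with a round white dial on its -x side, steel platform 160 x 160 mm on top, its upper face 80 mm above the table. Origin: on the table, under the centre.
- pan (a point): Centre of the upper face of the scale's platform (80 mm above the table); axes as the scale's, z up.
- paddle: Bystander hanging on the other hook: flat steel paddle, 60 mm wide, 148 mm long, with a wooden handle and a wire loop 42 mm wide. Origin: middle of the loop's top, z up along the paddle.
- jar: Bystander: closed glass jar, diameter 48 mm, 55 mm high, standing on the rack's base board between the hooks. Origin: centre of the underside.
- cup: Bystander: small blue cup, rim diameter 68 mm, 45 mm high, on the table in front of the scale. Origin: centre of the underside.
- brush: Bystander: brush 170 mm long lying in the middle of the table, along its own x axis. Origin: underside, about mid-length.
There are look-alikes about, which are no part of the job. Leave any pink or red look-alike of the pail alone.

How it is judged:
On the way:
1. the pail is lifted off its hook (hoop more than 60 mm from both hook saddles) and held in the fingers (distance between pail_hoop and hook_a above 0.06 m and distance between pail_hoop and hook_b above 0.06 m and contact force between the fingers and pail above 0.3 N), for 0.2 s.
At the end, for the whole second after the job is handed in: The pail stands upright (within 0.1 rad) and at rest on the scale's platform, its base centre within 40 mm of the platform's centre and its underside within 6 mm of the platform's face, carried by the scale (horizontal distance between pail and pan below 0.04 m and z of pail in the frame of pan between -0.006 and 0.006 m and angle between pail's own z axis and vertical below 0.1 rad and contact force between pail and scale above 0.5 N and linear speed of pail below 0.03 m/s and angular speed of pail below 0.3 rad/s); the robot touches nothing.
It fails at once if the pail is dropped: nothing touches it while, away from the hooks, it is more than 20 mm above the platform (distance between pail_hoop and hook_a above 0.06 m and distance between pail_hoop and hook_b above 0.06 m and z of pail in the frame of pan above 0.02 m and contact force between pail and anything else below 0.01 N).
It fails at once if the paddle comes off its hook (its loop is shifted by more than 40 mm) (distance of paddle from where it was at the start of the episode above 0.04 m).
It fails at once if the jar, the cup or the brush is shifted by more than 40 mm (distance of any of jar, cup, brush from where it was at the start of the episode above 0.04 m).
It also fails if it takes over 51 s, if anything falls off the work surface, if the arm or the gripper's body presses on something with over 40 N, if the wrist force passes 120 N, or if a joint passes its speed limit or range.

### The arm

A 6-joint arm with a two-finger parallel gripper is mounted at the origin on the work surface. World frame = base frame: x ahead of the robot, y to its left, z up, the work surface at z = 0. Lengths are in m, angles in rad, forces in N, time in s.
With the tool pointing down it reaches from about 0.4 to 0.825 m from the base axis. Payload 7 kg.
Tool frame: the origin (TCP) lies at the very end of the fingers, on their centre line; the grasp point (between the pads) lies 19 mm behind it (arm.grasp_offset is the distance from the TCP to the grasp point, in m); z points along the fingers, y is the line along which they close (so a half turn about z gives the same grasp; the last joint's range is limited). The gripper opens to 88 mm and grips with 3 to 60 N. Pads are 19 mm wide; open, the fingers measure 130 mm over their backs; the gripper's body (78 mm by 193 mm) begins 47 mm behind the grasp point.
Start: joints at [-0.901, 0.359, 0.012, 0, -1.224, -0.288], TCP at [0.251, -0.626, 0.227] pointing down, gripper open.
Joint ranges: [-3.07, 3.07], [-1.43, 2.12], [-1.02, 1.25], [-3.03, 1.67], [-3.05, -0], [-3.03, 3.03]. Speed limits (rad/s): [2.39, 2.39, 3.01, 3.14, 3.14, 3.14].

### API

Orientations are given as [roll, pitch, yaw] about the fixed x, y, z axes, in that order (R = Rz(yaw) Ry(pitch) Rx(roll)).
In Python, from station import get_state, cams, arm, nets gives the robot as it stands.
- The arm moves only by the shell command python3 -m creep 'ROWS' [FORCE]. ROWS is a JSON object of lists of equal length, an entry for each row: "translation": the shift along the world's x, y, z in mm, a list of three; "spin": the turn about the world's z in rad; "gripper": the opening, from 0 (shut) to 1 (fully open). In form: {"translation": [[dx, dy, dz], ...], "spin": [spin, ...], "gripper": [gripper, ...]}. A call has 1 to 8 rows; each row shifts and turns the commanded pose from where the row before left it; what a row does not reach is not made up. A row lasts 1/10 s, in which the tool goes at most 50 mm and 8.59 degrees, less where a joint would pass 70% of its speed; a pose out of reach is approached as far as the arm can. A call is refused whole if a number of a shift passes 50 or a number of a turn 0.15, either way. A call with a gripper value outside its range is refused whole. The fingers move at their own pace and stop on an object; FORCE is the grip in N (left out, the last holds). Time passes only in rows, so rows that do not move let the fingers close. It gives the time, the measured TCP pose, the force, the opening and the grip force at its end, in the units of the state.
- get_state(): the state, without advancing time (a new reading comes with each control period).
- cams.grab_frame(name): name is "side" or "top" or "wrist"; returns a dict with "img" (400x640x3 uint8, red, green, blue), "mtx" (3x3 intrinsics, pixels), "R" (3x3) and "t" (3): a world point X has camera coordinates R X + t. Camera axes: x right, y down, z forward; pixel columns grow to the right and rows downward; lengths in m; the calibration is good to about 2 mm. The wrist camera is an equidistant fisheye: a pixel r from the principal point sees the ray r / f radians off the axis. A picture is of the moment at which its call begins. There is no depth.
- arm.job_done(): hands the job in; it is judged then, once.
Trained networks look in the newest picture that a camera, given by its name, has taken for a name from the list of things; names that differ only in an ending like _2 or _b are one class to them, and where a whole thing is asked for, a point or a joint stands for the part that bears it (a point fixed in the world has none). Each returns a list of dicts, best first, with "confidence" (0 to 1); they miss things now and then, are a little off and sometimes report something else, mostly with a low value. They report only what shows in the picture. A call takes as long as a camera call. They do not tell look-alikes from the thing itself.
- nets.search_frame(camera, label): "centre" ([x, y, z] in m, in world coordinates, good to about 4 mm: the middle of the surface that is visible of it).
- nets.pinpoint(camera, label): "centre" ([x, y, z] in m, in world coordinates, good to about 4 mm: a listed point, or the origin of a listed thing).
The state is a dict: "t": time; "q": joint angles; "qd": joint speeds; "joint_efforts": joint torques, N m; "eef_pos": TCP position; "ee_rot": TCP orientation; "force": force on the tool from outside, world axes, zero at the start; "moment": the same for the moment, N m; "width": finger opening in m; "gripper_force": force on a finger pad.
Only numpy, scipy, OpenCV 4.12 (cv2) and the standard library are available. Lean on these libraries where they do the work, as an engineer would, in place of code of your own. Each camera call takes 0.05 s, during which the arm holds its last target. There are 200 camera calls.

## Working session

There is one attempt and no reset: what is moved stays moved. The work goes in short steps, Python scripts to look and compute and a shell command to move; the robot and the scene stay as the last step left them, time stands still between calls to the robot, and variables do not carry over. Pictures are saved under pics/ and viewed, at most 10 in all, crops included, and the job is handed in when it is done.

```bash
mkdir -p pics; python3 - <<'E'
from station import get_state,cams,nets
import cv2
s=get_state();print(s['t'],s['eef_pos'],s['ee_rot'],s['width'])
for c in('side','top'):
    f=cams.grab_frame(c);cv2.imwrite(f'pics/{c}0.png',f['img'][:,:,::-1])
    def px(X):
        import numpy as np
        p=f['mtx']@(f['R']@np.array(X)+f['t']);return (p[:2]/p[2]).round().astype(int).tolist()
    for l in('pail','pail_hoop','hook_a','pan','rack','paddle','jar','cup','brush','scale'):
        for d in nets.pinpoint(c,l)[:4]:print(c,l,[round(float(v),3) for v in d['centre']],round(d['confidence'],2),px(d['centre']))
E
```

```text
0.0 [ 0.2512694  -0.62595971  0.22560245] [ 3.13990746e+00 -1.74611232e-04 -2.75993393e+00] 0.08808276683499218
side pail [0.331, -0.192, -0.002] 0.76 [294, 282]
side pail [0.636, -0.014, -0.001] 0.75 [329, 201]
side pail [0.41, -0.377, -0.0] 0.69 [356, 308]
side pail [0.555, -0.186, 0.077] 0.68 [348, 226]
side pail_hoop [0.328, -0.19, 0.142] 0.91 [292, 252]
side pail_hoop [0.41, -0.377, 0.14] 0.81 [361, 280]
side pail_hoop [0.555, -0.186, 0.227] 0.56 [352, 192]
side pail_hoop [0.634, -0.01, 0.143] 0.56 [329, 170]
side hook_a [0.554, -0.185, 0.213] 0.73 [351, 196]
side hook_a [0.553, -0.186, 0.223] 0.57 [351, 193]
side pan [0.523, 0.236, 0.082] 0.59 [259, 161]
side rack [0.546, -0.267, -0.001] 0.76 [362, 259]
side paddle [0.537, -0.348, 0.224] 0.83 [390, 229]
side jar [0.581, -0.262, 0.018] 0.77 [369, 249]
side cup [0.376, 0.268, 0.005] 0.81 [222, 191]
side cup [0.538, -0.347, 0.227] 0.74 [390, 228]
side brush [0.453, -0.003, 0.001] 0.83 [286, 225]
side brush [0.38, 0.264, 0.007] 0.51 [223, 190]
side scale [0.526, 0.235, 0.002] 0.74 [261, 178]
top pail [0.558, -0.185, 0.08] 0.87 [351
[... 193 characters left out ...]
 [464, 153]
top pail_hoop [0.553, -0.186, 0.221] 0.9 [357, 166]
top pail_hoop [0.41, -0.377, 0.141] 0.71 [425, 222]
top pail_hoop [0.631, -0.006, 0.144] 0.69 [288, 144]
top hook_a [0.541, -0.351, 0.218] 0.93 [421, 170]
top hook_a [0.558, -0.189, 0.214] 0.74 [358, 165]
top hook_a [0.554, -0.185, 0.076] 0.16 [351, 175]
top pan [0.523, 0.233, 0.082] 0.93 [205, 187]
top rack [0.546, -0.263, -0.002] 0.7 [374, 181]
top paddle [0.539, -0.349, 0.223] 0.72 [421, 170]
top jar [0.585, -0.262, 0.018] 0.72 [374, 168]
top cup [0.382, 0.269, 0.001] 0.83 [200, 237]
top brush [0.452, 0.005, -0.002] 0.67 [287, 213]
top brush [0.381, 0.265, -0.001] 0.44 [201, 238]
top scale [0.524, 0.232, -0.0] 0.59 [213, 190]
```

```bash
python3 - <<'E'
import cv2
a=cv2.imread('pics/side0.png');b=cv2.imread('pics/top0.png')
cv2.imwrite('pics/crop1.png',cv2.resize(a[150:350,230:480],None,fx=3,fy=3,interpolation=cv2.INTER_CUBIC)[:600])
cv2.imwrite('pics/crop2.png',cv2.resize(b[110:290,180:480],None,fx=2.6,fy=2.6,interpolation=cv2.INTER_CUBIC))
E
```

```text
(no output)
```

View pics/crop1.png

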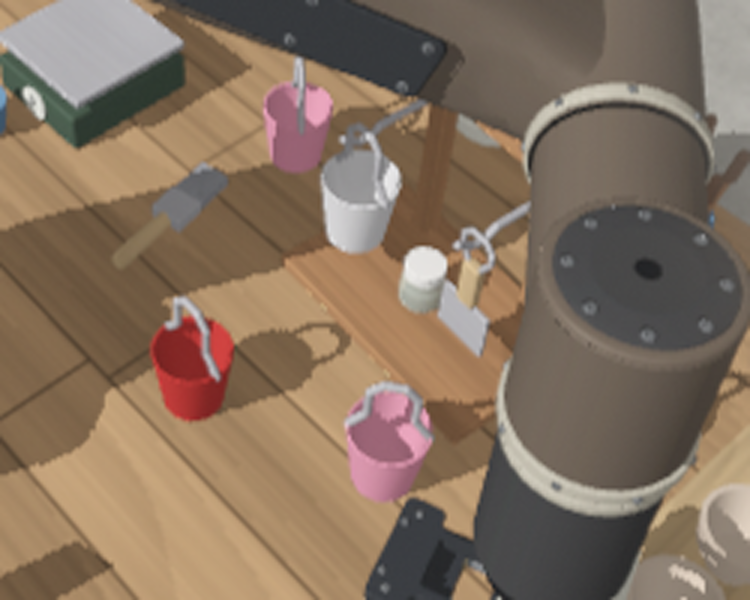

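View pics/crop2.png

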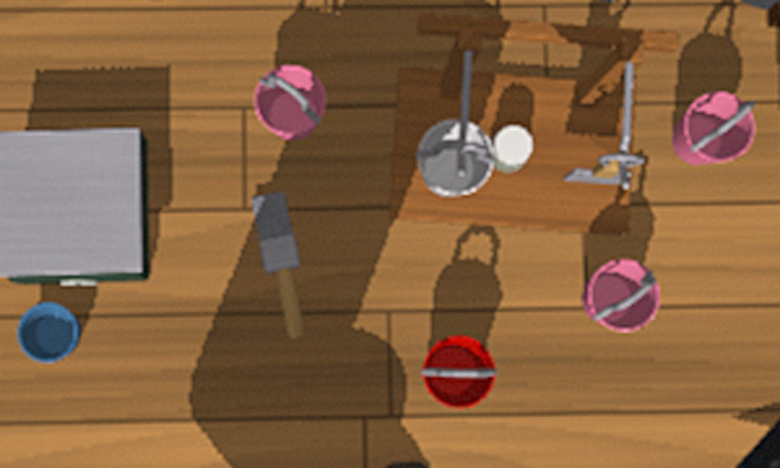

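The pictures show these candidates (full-image pixels):
- Grey metal pail hanging on the rack hook: side (350,215), top (353,170).
- Red pail: side (294,270).
- Pink pails: side (329,190) and (358,298), plus one at top (455,160).

Only the grey one is metal-coloured and hangs on a hook, so it is the pail. The enlarged crop confirms this: its hoop encircles the hook bar at crop1 (365,140). Both views put the hoop at about (0.554, -0.186, 0.224), and the rack's yaw is about -0.1. The paddle hangs on the other hook. I'll grip the hoop legs from outside, closing along the rack's y.

```bash
python3 -m creep '{"translation":[[0,0,40],[0,0,40],[25,37,0],[25,37,0],[25,37,0],[25,37,0],[25,37,0],[25,37,0]],"spin":[0,0,-0.04,-0.04,-0.04,-0.04,-0.04,-0.04],"gripper":[1,1,1,1,1,1,1,1]}'
python3 -m creep '{"translation":[[25,37,0],[25,37,0],[25,37,0],[25,37,0],[25,37,0],[29,33,0],[0,0,0],[0,0,0]],"spin":[-0.04,-0.04,-0.04,-0.04,-0.04,-0.04,0,0],"gripper":[1,1,1,1,1,1,1,1]}'
python3 - <<'E'
from station import get_state,cams,nets
import cv2
s=get_state();print(s['t'],s['eef_pos'],s['ee_rot'],s['q'])
for c in('side','top','wrist'):
    f=cams.grab_frame(c);cv2.imwrite(f'pics/{c}1.png',f['img'][:,:,::-1])
    for l in('pail','pail_hoop','hook_a','paddle'):
        for d in nets.pinpoint(c,l)[:4]:print(c,l,[round(float(v),3) for v in d['centre']],round(d['confidence'],2))
E
```

```text
t: 1.9
eef_pos: [0.4022, -0.4028, 0.3069]
ee_rot: [-3.141, 0.0, -3.002]
force: [0.1, 0.4, -0.3]
width: 0.0876
gripper_force: 0.0
t: 2.7
eef_pos: [0.5559, -0.1854, 0.3062]
ee_rot: [-3.142, -0.001, 3.046]
force: [-0.2, 0.1, -0.6]
width: 0.0877
gripper_force: 0.0
2.7 [ 0.55588247 -0.18537814  0.30620662] [-3.14158360e+00 -7.35365378e-04  3.04566077e+00] [ 1.15274506e-02  1.72003257e-01 -6.14794516e-02 -7.18031675e-05
 -1.33804571e+00 -1.67823907e+00]
side pail [0.329, -0.192, -0.001] 0.93
side pail [0.598, -0.49, -0.003] 0.82
side pail [0.635, -0.012, 0.001] 0.75
side pail [0.409, -0.375, 0.001] 0.69
side pail_hoop [0.331, -0.192, 0.145] 0.92
side pail_hoop [0.595, -0.495, 0.139] 0.78
side pail_hoop [0.411, -0.378, 0.14] 0.76
side pail_hoop [0.556, -0.186, 0.077] 0.69
side hook_a [0.557, -0.187, 0.215] 0.71
side hook_a [0.539, -0.347, 0.212] 0.59
side paddle [0.535, -0.347, 0.224] 0.96
side paddle [0.553, -0.185, 0.224] 0.53
side paddle [0.556, -0.189, 0.212] 0.46
top pail [0.598, -0.492, 0.002] 0.93
top pail [0.63, -0.009, -0.001] 0.74
top pail [0.331, -0.194, 0.003] 0.7
top pail [0.405, -0.379, 0.004] 0.58
top pail_hoop [0.41, -0.376, 0.144] 0.8
top pail_hoop [0.553, -0.186, 0.224] 0.77
top pail_hoop [0.6, -0.493, 0.142] 0.6
top pail_hoop [0.328, -0.188, 0.141] 0.57
top hook_a [0.54, -0.348, 0.217] 0.95
top hook_a [0.555, -0.189, 0.214] 0.58
top paddle [0.54, -0.35, 0.228] 0.68
wrist pail [0.597, -0.493, 0.002] 0.86
wrist pail [0.639, -0.014, 0.002] 0.84
wrist pail [0.413, -0.383, -0.001] 0.81
wrist pail [0.328, -0.191, 0.001] 0.77
wrist pail_hoop [0.551, -0.185, 0.226] 0.81
wrist pail_hoop [0.412, -0.378, 0.142] 0.71
wrist pail_hoop [0.631, -0.01, 0.147] 0.69
wrist pail_hoop [0.598, -0.492, 0.142] 0.63
wrist hook_a [0.537, -0.347, 0.218] 0.76
wrist hook_a [0.519, 0.235, 0.081] 0.69
wrist hook_a [0.552, -0.186, 0.221] 0.66
wrist paddle [0.533, -0.346, 0.223] 0.57
```

View pics/wrist1.png

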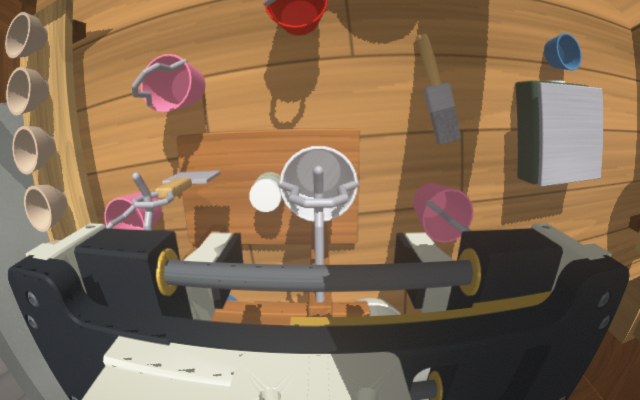

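The wrist view shows the grey pail with its hoop at (319,200), centred between the fingers at (222) and (415). The hook bar runs straight up the image, so the yaw fits. I'll go down and close on the legs.

```bash
python3 -m creep '{"translation":[[-3,0,-20],[0,0,-25],[0,0,-25],[0,0,-20],[0,0,-15],[0,0,-13],[0,0,-10],[0,0,0]],"spin":[0,0,0,0,0,0,0,0],"gripper":[1,1,1,1,1,1,1,1]}' 25
python3 -m creep '{"translation":[[0,0,0],[0,0,0],[0,0,0],[0,0,0],[0,0,0],[0,0,0],[0,0,0],[0,0,0]],"spin":[0,0,0,0,0,0,0,0],"gripper":[0.7,0.6,0.5,0.4,0.4,0.4,0.4,0.4]}' 25
python3 - <<'E'
from station import cams
import cv2
a=cams.grab_frame('side')['img'][120:280,260:460,::-1];b=cams.grab_frame('wrist')['img'][80:320,150:490,::-1]
cv2.imwrite('pics/g.png',cv2.hconcat([cv2.resize(a,(440,350)),cv2.resize(b,(350,350))]))
E
```

```text
t: 4.25
eef_pos: [0.5518, -0.1862, 0.1772]
ee_rot: [3.142, -0.002, 3.043]
force: [0.2, 0.2, -0.1]
width: 0.088
gripper_force: 0.0
t: 5.05
eef_pos: [0.5525, -0.1864, 0.1787]
ee_rot: [-3.142, 0.0, 3.043]
force: [-0.5, 0.3, 2.3]
width: 0.0512
gripper_force: 25.0
```

View pics/g.png

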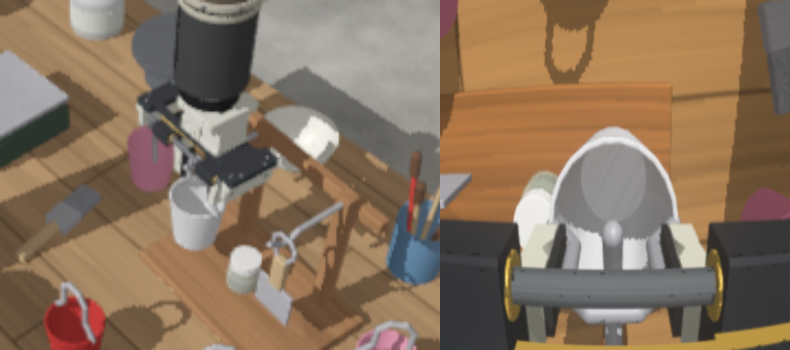

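The composite shows both pads closed on the hoop's legs, at about (540,270) and (690,270), with the hook tip between them at (612,235). The opening is 51 mm, against 52 mm over the legs. I'll lift 25 mm, then draw the pail forward off the hook.

```bash
python3 -m creep '{"translation":[[0,0,4],[0,0,5],[0,0,6],[0,0,6],[0,0,4],[0,0,0],[0,0,0],[0,0,0]],"spin":[0,0,0,0,0,0,0,0],"gripper":[0.4,0.4,0.4,0.4,0.4,0.4,0.4,0.4]}' 30
python3 - <<'E'
from station import cams
import cv2
a=cams.grab_frame('side')['img'][120:280,260:460,::-1];b=cams.grab_frame('wrist')['img'][80:320,150:490,::-1]
cv2.imwrite('pics/h.png',cv2.hconcat([cv2.resize(a,(440,350)),cv2.resize(b,(350,350))]))
E
```

```text
t: 5.95
eef_pos: [0.5522, -0.1863, 0.2033]
ee_rot: [3.142, -0.001, 3.043]
force: [-0.4, 0.1, -2.4]
width: 0.0515
gripper_force: 30.0
```

View pics/h.png

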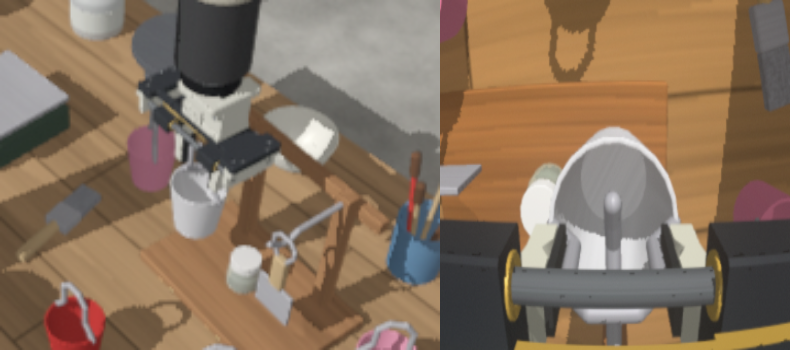

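The pail rose with the gripper: its shape in the wrist view is unchanged and the hook tip is now lower at (612,200). The force reads about -2.4 N, which is the pail's weight. Now forward off the hook, then up.

```bash
python3 -m creep '{"translation":[[-5,0.5,0],[-10,1,0],[-13,1,0],[-15,1.5,0],[-15,1.5,0],[-15,1.5,0],[-15,1.5,0],[-12,1,0]],"spin":[0,0,0,0,0,0,0,0],"gripper":[0.4,0.4,0.4,0.4,0.4,0.4,0.4,0.4]}' 30
python3 -m creep '{"translation":[[-5,0,4],[0,0,10],[0,0,12],[0,0,12],[0,0,8],[0,0,4],[0,0,0],[0,0,0]],"spin":[0,0,0,0,0,0,0,0],"gripper":[0.4,0.4,0.4,0.4,0.4,0.4,0.4,0.4]}' 30
python3 - <<'E'
from station import cams,nets
for c in('side','top'):
    cams.grab_frame(c)
    for l in('pail','pail_hoop','pan','paddle','scale'):
        for d in nets.pinpoint(c,l)[:6]:print(c,l,[round(float(v),3) for v in d['centre']],round(d['confidence'],2))
E
```

```text
t: 6.85
eef_pos: [0.4509, -0.1767, 0.2037]
ee_rot: [3.141, 0.0, 3.043]
force: [0.5, -0.2, -3.3]
width: 0.0508
gripper_force: 30.0
t: 7.65
eef_pos: [0.4473, -0.1768, 0.2532]
ee_rot: [3.141, -0.001, 3.043]
force: [-0.5, 0.7, -3.1]
width: 0.0509
gripper_force: 30.0
side pail [0.331, -0.194, -0.001] 0.92
side pail [0.412, -0.381, 0.002] 0.86
side pail [0.449, -0.178, 0.152] 0.59
side pail [0.598, -0.491, -0.002] 0.59
side pail_hoop [0.594, -0.497, 0.143] 0.88
side pail_hoop [0.33, -0.19, 0.141] 0.86
side pail_hoop [0.448, -0.175, 0.297] 0.82
side pail_hoop [0.41, -0.377, 0.14] 0.74
side pail_hoop [0.449, -0.178, 0.149] 0.41
side pan [0.523, 0.235, 0.083] 0.81
side pan [0.548, -0.266, 0.001] 0.74
side scale [0.525, 0.234, -0.002] 0.92
top pail [0.629, -0.01, -0.001] 0.96
top pail [0.33, -0.193, 0.003] 0.96
top pail [0.407, -0.379, -0.001] 0.73
top pail [0.599, -0.495, -0.001] 0.63
top pail [0.45, -0.175, 0.153] 0.59
top pail [0.556, -0.189, 0.214] 0.58
top pail_hoop [0.635, -0.007, 0.143] 0.96
top pail_hoop [0.332, -0.19, 0.141] 0.71
top pail_hoop [0.408, -0.378, 0.143] 0.61
top pan [0.526, 0.234, 0.08] 0.61
top scale [0.526, 0.232, 0.001] 0.74
```

The pail is held upright with its base at about (0.449, -0.177, 0.152). The pan is at (0.524, 0.234, 0.081). I'll carry it +76 mm in x and +411 mm in y.

```bash
python3 -m creep '{"translation":[[1,8,0],[3,14,0],[4,20,0],[4,22,0],[4,22,0],[4,22,0],[4,22,0],[4,22,0]],"spin":[0,0,0,0,0,0,0,0],"gripper":[0.4,0.4,0.4,0.4,0.4,0.4,0.4,0.4]}' 30
python3 -m creep '{"translation":[[4,22,0],[4,22,0],[4,22,0],[4,22,0],[4,22,0],[4,22,0],[4,22,0],[4,22,0]],"spin":[0,0,0,0,0,0,0,0],"gripper":[0.4,0.4,0.4,0.4,0.4,0.4,0.4,0.4]}' 30
python3 -m creep '{"translation":[[4,22,0],[4,20,0],[3,16,0],[3,12,0],[2,8,0],[0,5,0],[0,0,0],[0,0,0]],"spin":[0,0,0,0,0,0,0,0],"gripper":[0.4,0.4,0.4,0.4,0.4,0.4,0.4,0.4]}' 30
python3 -m creep '{"translation":[[0,0,-10],[0,0,-15],[0,0,-15],[0,0,-10],[0,0,-5],[0,0,-3],[0,0,0],[0,0,0]],"spin":[0,0,0,0,0,0,0,0],"gripper":[0.4,0.4,0.4,0.4,0.4,0.4,0.4,0.4]}' 30
python3 - <<'E'
from station import cams,nets
import cv2
I=[]
for c in('side','top','wrist'):
    I.append(cams.grab_frame(c)['img'][:,:,::-1])
    for l in('pail','pail_hoop','pan'):
        for d in nets.pinpoint(c,l):
            if d['centre'][1]>.1:print(c,l,[round(float(v),3) for v in d['centre']],round(d['confidence'],2))
a=I[0][80:240,180:380];b=I[1][100:260,130:330]
cv2.imwrite('pics/p.png',cv2.resize(cv2.hconcat([a,b]),(800,320)))
E
```

```text
t: 9.05
eef_pos: [0.4755, -0.0235, 0.2537]
ee_rot: [3.141, 0.0, 3.043]
force: [0.2, -0.1, -2.2]
width: 0.0512
gripper_force: 30.0
t: 9.85
eef_pos: [0.5073, 0.1526, 0.2536]
ee_rot: [3.141, 0.0, 3.044]
force: [-0.2, -0.8, -3.1]
width: 0.0512
gripper_force: 30.0
t: 10.65
eef_pos: [0.5234, 0.2337, 0.2536]
ee_rot: [-3.141, -0.0, 3.043]
force: [-0.1, 1.4, -2.7]
width: 0.0515
gripper_force: 30.0
t: 11.45
eef_pos: [0.5238, 0.2343, 0.1961]
ee_rot: [3.141, 0.001, 3.043]
force: [0.6, -0.3, -2.4]
width: 0.051
gripper_force: 30.0
side pail [0.526, 0.235, 0.098] 0.64
side pail_hoop [0.526, 0.237, 0.24] 0.94
side pan [0.522, 0.237, 0.082] 0.77
top pail [0.525, 0.233, 0.098] 0.55
top pail_hoop [0.526, 0.234, 0.237] 0.57
top pail_hoop [0.523, 0.233, 0.08] 0.32
top pan [0.526, 0.233, 0.08] 0.82
wrist pail [0.52, 0.231, 0.092] 0.93
wrist pail_hoop [0.52, 0.235, 0.24] 0.71
```

View pics/p.png

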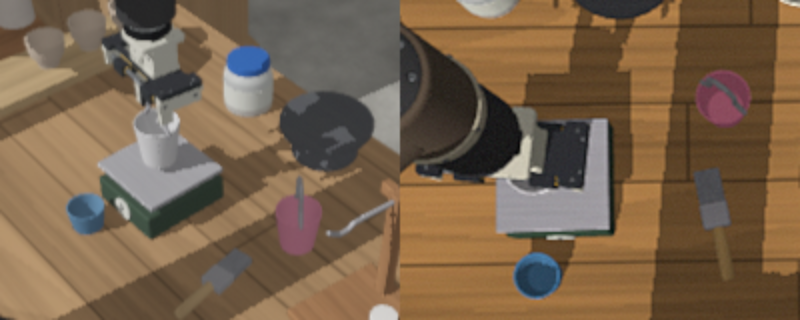

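The pail hangs upright over the middle of the platform: side view pail at (158,140), platform at (160,170). Its underside is about 17 mm above the face, so I'll lower it slowly and watch the force.

```bash
python3 -m creep '{"translation":[[0,0,-3],[0,0,-3],[0,0,-3],[0,0,-2],[0,0,-1],[0,0,0],[0,0,0]],"spin":[0,0,0,0,0,0,0],"gripper":[0.4,0.4,0.4,0.4,0.4,0.4,0.4]}'
python3 -m creep '{"translation":[[0,0,-2],[0,0,0],[0,0,0]],"spin":[0,0,0],"gripper":[0.4,0.4,0.4]}'
python3 -m creep '{"translation":[[0,0,-2],[0,0,0],[0,0,0]],"spin":[0,0,0],"gripper":[0.4,0.4,0.4]}'
```

```text
t: 12.75
eef_pos: [0.5235, 0.2342, 0.1836]
ee_rot: [3.142, 0.0, 3.043]
force: [-0.6, -0.2, -2.8]
width: 0.0513
gripper_force: 30.0
t: 13.05
eef_pos: [0.5234, 0.2341, 0.1815]
ee_rot: [-3.142, -0.0, 3.043]
force: [0.3, -1.0, -2.6]
width: 0.0511
gripper_force: 30.0
t: 13.35
eef_pos: [0.5238, 0.2342, 0.1802]
ee_rot: [3.141, 0.001, 3.044]
force: [-2.0, -0.0, 2.8]
width: 0.0512
gripper_force: 30.0
```

Contact: the force went from -2.6 to +2.8 N. I'll release slowly, then rise.

```bash
python3 -m creep '{"translation":[[0,0,0],[0,0,0],[0,0,0],[0,0,0],[0,0,0],[0,0,0],[0,0,0],[0,0,0]],"spin":[0,0,0,0,0,0,0,0],"gripper":[0.6,0.65,0.7,0.8,0.9,1,1,1]}'
python3 - <<'E'
from station import cams,nets
import cv2
I=[]
for c in('side','wrist'):
    I.append(cams.grab_frame(c)['img'][:,:,::-1])
    for l in('pail','pail_hoop'):
        for d in nets.pinpoint(c,l):
            if d['centre'][1]>.1:print(c,l,[round(float(v),3) for v in d['centre']],round(d['confidence'],2))
cv2.imwrite('pics/r.png',cv2.hconcat([cv2.resize(I[0][80:240,180:380],(400,320)),cv2.resize(I[1][80:336,150:470],(400,320))]))
E
```

```text
t: 14.15
eef_pos: [0.5235, 0.2341, 0.1796]
ee_rot: [3.142, 0.0, 3.043]
force: [-1.2, -0.2, -0.1]
width: 0.0872
gripper_force: 0.0
side pail [0.525, 0.235, 0.079] 0.57
side pail_hoop [0.527, 0.237, 0.226] 0.7
wrist pail [0.519, 0.232, 0.076] 0.95
wrist pail_hoop [0.522, 0.236, 0.225] 0.91
```

View pics/r.png

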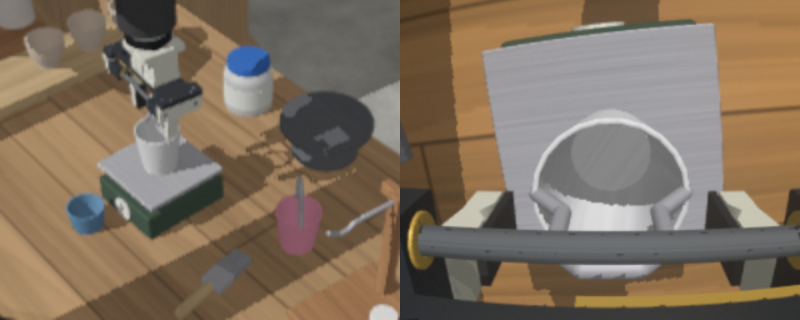

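The pail stands on the platform and the fingers, at (480,250) and (735,250), are clear of the hoop legs at (553,215) and (670,215). Now straight up.

```bash
python3 -m creep '{"translation":[[0,0,5],[0,0,12],[0,0,20],[0,0,25],[0,0,30],[0,0,20],[0,0,0],[0,0,0]],"spin":[0,0,0,0,0,0,0,0],"gripper":[1,1,1,1,1,1,1,1]}'
python3 - <<'E'
from station import cams,nets
import cv2
I=[]
for c in('side','top'):
    I.append(cams.grab_frame(c)['img'][:,:,::-1])
    for l in('pail','pail_hoop','pan','cup','paddle','jar','brush'):
        for d in nets.pinpoint(c,l):
            if d['centre'][1]>.1 or l in('paddle','jar','brush'):print(c,l,[round(float(v),3) for v in d['centre']],round(d['confidence'],2))
cv2.imwrite('pics/e.png',cv2.resize(I[0][100:300,180:460],(800,571)))
E
```

```text
t: 15.25
eef_pos: [0.5235, 0.2342, 0.2927]
ee_rot: [3.14, 0.001, 3.043]
force: [-0.4, 0.2, -1.4]
width: 0.0879
gripper_force: 0.0
side pail [0.526, 0.235, 0.078] 0.61
side pail_hoop [0.526, 0.234, 0.226] 0.85
side pan [0.524, 0.235, 0.082] 0.75
side pan [0.524, 0.233, -0.001] 0.57
side cup [0.381, 0.263, 0.004] 0.55
side paddle [0.54, -0.349, 0.223] 0.65
side jar [0.582, -0.258, 0.02] 0.79
side brush [0.452, -0.001, 0.002] 0.86
top pail [0.529, 0.232, 0.083] 0.74
top pail_hoop [0.525, 0.235, 0.221] 0.57
top pan [0.526, 0.233, 0.079] 0.84
top paddle [0.541, -0.351, 0.224] 0.61
top jar [0.587, -0.26, 0.019] 0.8
top brush [0.453, -0.001, -0.002] 0.85
```

View pics/e.png

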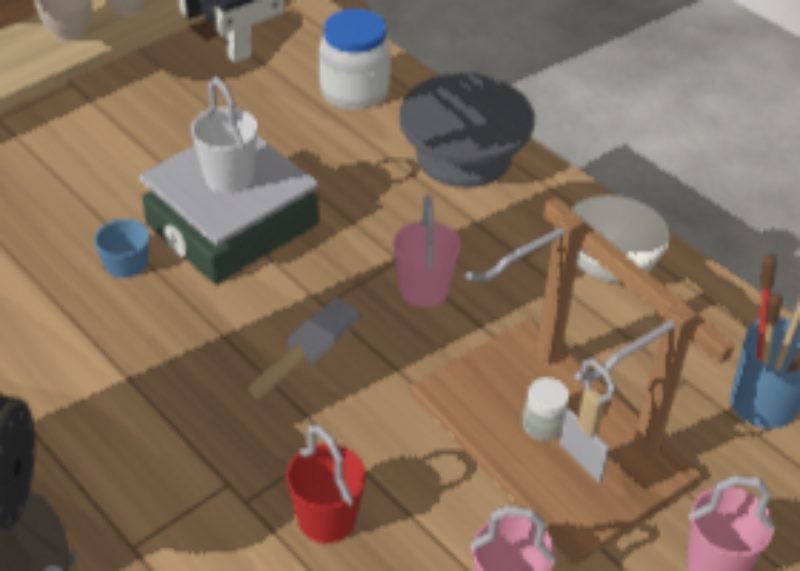

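The pail stands upright in the middle of the platform at (228,150), and the gripper is clear above it. The paddle still hangs at (593,400), and the jar, cup and brush have not moved. Handing in.

```bash
python3 -c "from station import arm;print(arm.job_done())"
```

```text
the job is handed in; nothing more can be done
None
```

The grey metal pail is off its hook, standing upright and released within about 5 mm of the middle of the scale's platform by the last camera check; the paddle, jar, cup and brush did not move, and the job is handed in, though no verdict came back.

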